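# Hang the parts basket to drain, using the lifting hook

### The arm

A 7-joint arm with a two-finger parallel gripper is mounted at the origin on the work surface. World frame = base frame: x ahead of the robot, y to its left, z up, the work surface at z = 0. Lengths are in mm, angles in rad, forces in N, time in s.
With the tool pointing down it reaches from about 400 to 875 mm from the base axis. Payload 4.4 kg.
Tool frame: the origin (TCP) lies at the very end of the fingers, on their centre line; the grasp point (between the pads) lies 19 mm behind it; z points along the fingers, y is the line along which they close (so a half turn about z gives the same grasp; the last joint's range is limited). The gripper opens to 85 mm and grips with 20 to 120 N. Pads are 22 mm wide; open, the fingers measure 114 mm over their backs; the gripper's body (76 mm by 85 mm) begins 54 mm behind the grasp point. The pads swing forward as they close: fully open they stand 13 mm farther back than shut.
Start: joints at [-1.258, 0.628, 0.038, 1.517, -0.027, 0.996, -0.02], TCP at [240.351, 603.945, 231.313] pointing down, gripper open.
Joint ranges: [-3.06, 3.06], [-0.37, 2.12], [-1.25, 1.32], [0.18, 2.47], [-1.1, 4.24], [0.23, 1.98], [-2.94, 2.94]. Speed limits (rad/s): [2.57, 2.57, 3.14, 3.14, 3.14, 3.14, 3.14].

### API

Orientations are given as [roll, pitch, yaw] about the fixed x, y, z axes, in that order (R = Rz(yaw) Ry(pitch) Rx(roll)).
In Python, from cell import monitor, viewer, workorder gives the robot as it stands.
- The arm moves only by the tool arm_command, never from a script. Its argument "series" is one flat list of numbers, 5 for each row, row after row: the opening in per cent of the stroke, from 0 (shut) to 100 (fully open), then the shift along the tool's x, y, z in cm, then the turn about the tool's z in degrees. In form: [claw, x, y, z, roll, claw, x, y, z, roll, ...]. A call has exactly 5 rows; each row is the pose to reach, as a shift and turn from the pose commanded when the call began, along the tool's axes at that moment; what a row does not reach only later rows make up. A row lasts 1/12 s, in which the tool goes at most 41.7 mm and 7.16 degrees, less where a joint would pass 70% of its speed; a pose out of reach is approached as far as the arm can. A call with a gripper value outside its range is refused whole. The fingers move at their own pace and stop on an object; the grip force is fixed at half the most. Time passes only in rows, so rows that repeat a pose let the fingers close, or fill a call up. It gives the time, the measured TCP pose, the force, the opening and the grip force at its end, in the units of the state.
- monitor.read_state(): the state, without advancing time (a new reading comes with each control period).
- viewer.get_image(name): name is "side" or "top" or "wrist"; returns (picture, depth): 480x640x3 uint8, red, green, blue; 480x640 float32, mm along the optical axis (not along the pixel's ray), 0 where there is no reading.
- viewer.camera_model(name): a dict with "mtx" (3x3 intrinsics, pixels), "R" (3x3) and "t" (3): a world point X has camera coordinates R X + t. Camera axes: x right, y down, z forward; pixel columns grow to the right and rows downward; lengths in mm; the calibration is good to about 2 mm. A picture is of the moment at which its call begins: read the wrist's pose just before it. camera_model takes no time and is no camera call; for the wrist camera it gives the pose at the moment of the call.
- workorder.finish_job(): hands the job in; it is judged then, once.
The state is a dict: "clock": time; "qpos": joint angles; "qd": joint speeds; "tau": joint torques, N m; "eef_pos": TCP position; "tool_rot": TCP orientation; "force": force on the tool from outside, world axes, zero at the start; "torque": the same for the moment, N m; "width": finger opening in mm; "gripper_force": force on a finger pad.
Only numpy, scipy, OpenCV 4.12 (cv2) and the standard library are available. Lean on these libraries where they do the work, as an engineer would, in place of code of your own. Each camera call takes 0.05 s, during which the arm holds its last target. There are 200 camera calls.

### The job

Take the lifting hook from its rest and, with it and never with your fingers, swing the basket's bail upright, lift the basket of brass collars and hang it by the bail across both prongs of the drip stand. Lower it gently, stopping when the prongs take the weight, so that the hook does not run on into the basket; then hang the lifting hook back in its rest. Spill nothing, never tip the basket far, and leave the other things on the bench where they are.

Things in the scene. Friction and masses are not known exactly. Their poses are not given: they have to be found in the camera images.
- basket: Open wire parts basket of galvanised steel, 84 (x) x 120 (y) x 55 mm high, floor 4 mm, walls 3 mm, about 0.4 kg (varies 0.8 to 1.25 times). Origin: centre of its underside, z up. A wire bail turns on two lugs at its short (y) walls, 52 mm above the origin. It holds three loose brass collars.
- bail (a joint): Swing of the basket's bail in rad: 0 is upright, positive leans to the basket's -x side, limits -1.4 and 1.4. It starts folded well over to the -x side. The hinge axis runs along the basket's y axis, 52 mm above its origin; the hinge is slightly stiff (0.035 N m), so the bail stays where it is left.
- bail_bar (a point): Middle of the straight top bar of the bail: round steel wire 5 mm thick, straight for 104 mm along this point's y axis, 62 mm from the hinge axis (so 114 mm above the basket's underside when upright). The bail's arms stand at y = +-66 mm.
- basket_floor (a point): Centre of the basket's inner floor, 4 mm above the underside.
- collar_a: Turned brass collar standing in the basket, 28 mm across its foot, 24 mm at its top, 32 mm high, 50 g. Origin: centre of its underside.
- collar_b: The same; a second collar in the basket.
- collar_c: The same; a third collar in the basket.
- lifting_hook: Hand tool, 0.22 kg, hanging upright in its rest. Origin: on its axis at the underside of a steel flange (34 mm across, 5 mm thick). Above: wooden grip, 28 (x) x 24 (y) mm, z = 5 to 60 mm. Below: shank 8 mm thick to z = -47, then a hook of 3 mm flat bar, 20 mm wide in y, centre line in x, z: (0,-45), (-14,-58), (-14,-76), (0,-90), (15,-74) mm; lowest point z = -93.
- hook_grip (a point): On the lifting hook's axis at mid height of the wooden grip, 36 mm above the hook's origin: where to pinch it across its y faces.
- hook_seat (a point): Where a 5 mm bar's centre lies when it rests in the hook's V along y: on the axis, 84 mm below the tool's origin. The V is open to the tool's +x, between its tip (17 mm out at x, top 12 mm above this point) and the shank's end (37 mm above it). To catch or leave a bar, keep the bar 15 to 25 mm above this point and move along x; 30 mm brings the tip clear.
- tool_rest: Fixed steel rest: a base plate, a post and, on top, a fork of two flat tines. Origin: on the bench, below the axis of the hanging tool. The tool starts with its x along the rest's x.
- rest_fork (a point): Place of the tool's origin when it hangs: top of the tines, 130 mm above the rest's origin. The fork's gap is 14 mm, open to -x; the tines run from x = -20 to 70 mm. The hook is too wide to come up through the fork: lift it 6 to 10 mm and move it 45 mm or more to the rest's -x; hang it back the opposite way.
- drip_stand: Fixed drip stand: tray 200 (x) x 150 (y) x 14 mm, square post 245 mm high at x = 86 mm, and a head firmly clamped on it with two prongs 6 mm thick. Origin: on the bench, midway below the two saddles. The head's height was set by hand and is not measured: the saddles' centre line is anywhere 130 to 190 mm above the origin, so look or feel for it. A bar rests 5.5 mm above it.
- prongs (a point): Point 130 mm above the stand's origin (lowest saddle height; it does not follow the head). Prongs at y = -27 and +27 mm run from the post to -x: 12 mm above the saddles' line at x = 72 mm, 2 mm above it at 12, down to the saddles at x = 0, then up; the ends reach x = -21 mm and 27 mm above that line. They must enter between the bail's bar and the basket's rim, 59 mm lower.
- hammer: Hammer lying on the bench near the robot; a bystander. Leave it.
- angle: Length of steel angle, 32 x 170 x 32 mm, on the bench beyond the basket; a bystander.
- brass_bar: Square brass bar 20 x 20 mm, 150 mm long, lying beside the basket; a bystander.
- vee_block: Steel vee block 45 x 40 x 34 mm on the basket's other side; a bystander.
- flux_jar: Blue jar 64 mm across, 85 mm high, at the far side; a bystander.
- red_tin: Red tin with yellow lid, 60 x 85 x 122 mm, at the far side; a bystander.

How it is judged (in metres and radians):
On the way, in this order (a step that is already met when the one before it is completed fails the run):
1. the bail is swung upright with the lifting hook (within 0.2 rad, hook touching it) while the basket still stands on the bench (value of joint bail between -0.2 and 0.2 rad and contact force between lifting_hook and basket above 0.1 N and height (world z) of basket below 0.01 m).
2. the basket hangs from the drip stand and the lifting hook is off it (contact force between drip_stand and basket above 2 N and contact force between lifting_hook and basket below 0.05 N and height (world z) of basket above 0.018 m), for 0.2 s.
At the end, for the whole second after the job is handed in: Basket hangs still by its bail across both prongs (bar centred within 20 mm, square within 0.2 rad, between upturned ends and post), leaning under 0.35 rad, clear of the tray, all three collars inside; lifting hook hangs still and upright (0.2 rad), flange on the fork of its rest (contact force between drip_stand and basket above 2 N and height (world z) of basket above 0.018 m and x of bail_bar in the frame of drip_stand between -0.02 and 0.05 m and y of bail_bar in the frame of drip_stand between -0.02 and 0.02 m and angle between the y axis of bail_bar and the y axis of drip_stand, either way round below 0.2 rad and angle between basket's own z axis and vertical below 0.35 rad and linear speed of each of basket, lifting_hook below 0.05 m/s and distance between each of collar_a, collar_b, collar_c and basket_floor below 0.075 m and x of lifting_hook in the frame of tool_rest between -0.018 and 0.05 m and y of lifting_hook in the frame of tool_rest between -0.01 and 0.01 m and z of lifting_hook in the frame of tool_rest between 0.124 and 0.14 m and angle between lifting_hook's own z axis and vertical below 0.2 rad); the robot touches nothing.
It fails at once if the robot itself touches the basket (contact force between any of the fingers, the arm and basket above 1 N).
It fails at once if the basket tips more than 0.6 rad (angle between basket's own z axis and vertical above 0.6 rad).
It fails at once if the basket is dropped or forced on the prongs (over 30 N) (contact force between drip_stand and basket above 30 N).
It fails at once if the lifting hook is run into the collars or forced against the basket (contact force between lifting_hook and collar_a above 2 N or contact force between lifting_hook and collar_b above 2 N or contact force between lifting_hook and collar_c above 2 N or contact force between lifting_hook and basket above 30 N).
It fails at once if a bystander is moved more than 30 mm (distance of any of hammer, angle, brass_bar, vee_block, flux_jar, red_tin from where it was at the start of the episode above 0.03 m).
It also fails if it takes over 72 s, if anything falls off the work surface, if the arm or the gripper's body presses on something with over 40 N, if the wrist force passes 120 N, or if a joint passes its speed limit or range.

## Working session

There is one attempt and no reset: what is moved stays moved. The work goes in short steps, Python scripts to look and compute and a tool call to move; the robot and the scene stay as the last step left them, time stands still between calls to the robot, and variables do not carry over. Pictures are saved under pics/ and viewed, at most 10 in all, crops included, and the job is handed in when it is done.

Besides the shell and the picture viewer there is one more tool, called after "Emit:" as name(argument=value, ...) on one line, values as JSON. arm_command: Moves the arm, as the interface text tells. Its arguments: {"type":"object","properties":{"series":{"type":"array","items":{"type":"number"}}},"required":["series"]}

```bash
mkdir -p pics && ls && cat > h.py <<'E'
import numpy as np, cv2
from cell import monitor, viewer, workorder
def grab(n):
    m=viewer.camera_model(n); im,d=viewer.get_image(n); return im,d,m
def cloud(d,m):
    K=np.array(m["mtx"]);R=np.array(m["R"]);t=np.array(m["t"])
    v,u=np.mgrid[:d.shape[0],:d.shape[1]]
    p=np.stack([(u-K[0,2])/K[0,0]*d,(v-K[1,2])/K[1,1]*d,d],-1)
    return (p-t)@R
def save(n,im): cv2.imwrite("pics/"+n+".png",cv2.cvtColor(im,cv2.COLOR_RGB2BGR))
E
python3 - <<'E'
from h import *
print(monitor.read_state())
for n in("top","side"):
    im,d,m=grab(n); save(n+"0",im); np.savez("pics/"+n+"0.npz",im=im,d=d,**{k:np.array(v) for k,v in m.items()})
    print(n,{k:np.array(v).round(2).tolist() for k,v in m.items()}, (d>0).mean())
E
```

```text
pics
{'clock': 0.0, 'qpos': array([-1.25778064,  0.6293515 ,  0.03842271,  1.51839271, -0.02699006,
        0.99629463, -0.02000567]), 'qd': array([ 0.00150966,  0.00075796,  0.00033194, -0.00152241, -0.00050465,
       -0.00211918, -0.00032447]), 'tau': array([-2.05468918e-04, -5.63400292e+01,  1.22611128e+00, -1.93451589e+01,
        1.10163397e-02,  1.01701639e-02, -2.62848175e-06]), 'eef_pos': array([240.11305204, 603.3373154 , 230.3773571 ]), 'tool_rot': array([-3.13966408e+00,  2.33333893e-05,  2.76279174e+00]), 'force': array([ 0.95440604,  0.51726188, -0.15058195]), 'torque': array([-0.04448738, -0.01236311,  0.00557773]), 'gripper_force': 0.0, 'width': 85.49371552487192}
top {'mtx': [[462.3, 0.0, 316.44], [0.0, 462.3, 232.14], [0.0, 0.0, 1.0]], 'R': [[-0.03, -1.0, -0.0], [-1.0, 0.03, -0.07], [0.07, -0.0, -1.0]], 't': [28.84, 567.99, 1018.3]} 0.9961165364583333
side {'mtx': [[433.64, 0.0, 314.71], [0.0, 433.64, 235.41], [0.0, 0.0, 1.0]], 'R': [[0.99, -0.12, -0.0], [-0.07, -0.53, -0.84], [0.1, 0.84, -0.54]], 't': [-553.08, 134.46, 848.34]} 0.9961165364583333
```

View pics/top0.png

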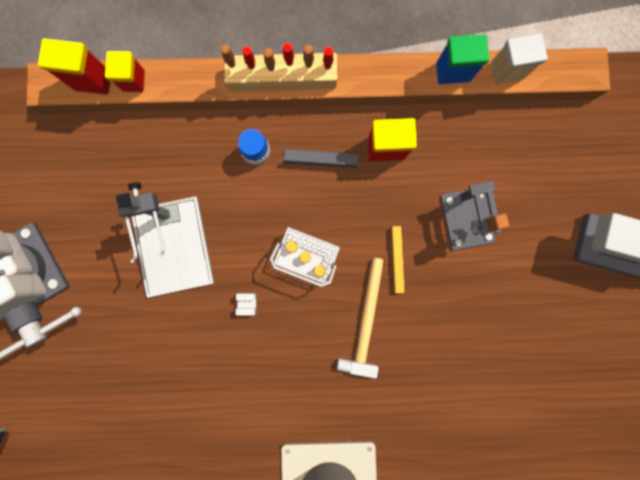

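View pics/side0.png

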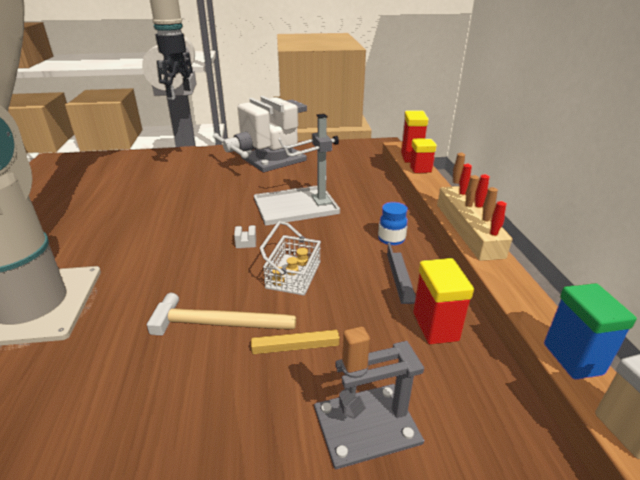

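The top view shows the stand (post at 137,190; prongs toward 135,262 and 162,255), the basket at (305,257) with its bail folded to the lower left, and the rest at (470,215) with an orange grip at (502,221). The side view shows the same items, with the fork opening toward the robot.

```bash
python3 - <<'E'
from h import *
def ld(n):
    z=np.load(f"pics/{n}0.npz"); return z["im"],cloud(z["d"],z),z
for n in("top","side"):
    im,P,z=ld(n); hsv=cv2.cvtColor(im,cv2.COLOR_RGB2HSV)
    X,Y,Z=P[...,0],P[...,1],P[...,2]
    def st(name,m):
        q=P[m]; 
        if len(q)<4: print(n,name,len(q));return
        r=cv2.minAreaRect(q[:,:2].astype(np.float32))
        print(n,name,len(q),"c",np.round(r[0],1),"s",np.round(r[1],1),"a",round(r[2],1),"z",np.percentile(q[:,2],[2,50,98]).round(1),"med",np.median(q,0).round(1))
    rest=(X>420)&(X<720)&(Y<-220)&(Y>-520)
    st("rest base",rest&(Z>4)&(Z<25))
    st("fork",rest&(Z>110)&(Z<136)&(hsv[...,1]<90))
    st("grip",rest&(Z>133)&(Z<200)&(hsv[...,1]>120))
    st("griptop",rest&(Z>183)&(Z<200)&(hsv[...,1]>120))
    sd=(X>380)&(X<720)&(Y>180)&(Y<450)
    st("tray",sd&(Z>7)&(Z<20))
    st("post top",sd&(Z>235)&(Z<260))
    st("head/prongs",sd&(Z>100)&(Z<232))
    b=(X>350)&(X<600)&(Y>-60)&(Y<120)
    st("rim",b&(Z>48)&(Z<62))
    st("bail",b&(Z>66)&(Z<120))
    st("collars",b&(hsv[...,1]>120)&(Z>28)&(Z<45))
    st("vee",(X>350)&(X<500)&(Y>120)&(Y<190)&(Z>28)&(Z<40))
    st("hammer",(X>200)&(X<520)&(Y>-200)&(Y<0)&(Z>8)&(Z<40))
    print("bench z",np.median(Z[(X>300)&(X<400)&(Y>0)&(Y<200)]))
    if n=="top":
        for lo in range(100,235,10):
            m=sd&(Z>lo)&(Z<lo+10)
            if m.sum()>2: print(lo,m.sum(),X[m].min().round(),X[m].max().round(),Y[m].min().round(),Y[m].max().round())
for n,(a,b,c,d),k in(("top",(100,170,350,320),3),("side",(230,100,350,310),5)):
    im=cv2.imread(f"pics/{n}0.png")[b:d,a:c]; cv2.imwrite(f"pics/{n}0c.png",cv2.resize(im,(750,int(750*im.shape[0]/im.shape[1])) if n=="top" else (343,600)))
E
```

```text
top rest base 1959 c [ 570.9 -369.2] s [299.  294.5] a 0.7 z [ 4.2  9.3 15.6] med [ 588.9 -318.7    9.3]
top fork 774 c [ 600.4 -331.7] s [105.8  50.2] a 10.5 z [120.5 129.  134.6] med [ 614.7 -323.2  129. ]
top grip 275 c [ 566.8 -335. ] s [28.  24.3] a 12.5 z [148.1 187.5 191.8] med [ 566.6 -329.1  187.5]
top griptop 185 c [ 567.2 -335.6] s [27.8 23.8] a 9.7 z [184.4 188.6 192. ] med [ 567.7 -335.2  188.6]
top tray 1182 c [502.6 322.2] s [294.3 190.6] a 23.8 z [ 7.1 12.8 18.2] med [567.  337.1  12.8]
top post top 187 c [618.1 355.1] s [23.9 24.9] a 10.0 z [241.3 244.6 247.3] med [618.2 354.2 244.6]
top head/prongs 1119 c [587.3 349.3] s [149.2  71.3] a 10.8 z [160.4 185.5 224.3] med [608.5 346.2 185.5]
top rim 399 c [515.9  37.5] s [136.4  85.3] a 67.1 z [50.5 54.6 60.3] med [516.5  36.7  54.6]
top bail 210 c [487.6  48.7] s [135.5  38.5] a 66.5 z [67.5 92.8 97.4] med [474.   54.3  92.8]
top collars 269 c [511.   39.4] s [105.1  23.9] a 48.0 z [32.3 35.5 39.1] med [513.3  40.5  35.5]
top vee 200 c [413.7 172.3] s [35.9 44. ] a 88.8 z [30.1 33.4 37.6] med [424.2 172.2  33.4]
top ham
[... 1019 characters left out ...]
9 c [617.3 351.3] s [23.3 28.4] a 10.7 z [235.1 242.  244.1] med [616.9 343.8 242. ]
side head/prongs 837 c [585.9 344.7] s [151.9  69.8] a 7.4 z [105.4 172.  228. ] med [612.  342.9 172. ]
side rim 364 c [514.5  32.4] s [136.7  85.3] a 67.3 z [48.7 53.1 59.9] med [514.8  26.3  53.1]
side bail 173 c [484.9  46.3] s [137.5  35.6] a 65.4 z [66.8 89.4 94.4] med [469.8  40.4  89.4]
side collars 149 c [513.4  37.3] s [111.9  22.2] a 51.0 z [30.4 34.1 36.7] med [521.4  43.2  34.1]
side vee 118 c [412.3 169.6] s [44.6 40.4] a 0.3 z [28.4 32.2 33.8] med [402.1 166.8  32.2]
side hammer 3187 c [381.8 -91.9] s [276.2 183.3] a 0.1 z [ 8.7 19.6 32.7] med [ 415.  -111.1   19.6]
bench z -1.4035471611711428
```

```bash
cat >> h.py <<'E'
from scipy.spatial.transform import Rotation as Ro
def plan(target,yaw,s=None,quiet=False):
    """tool shifts (cm) and turn (deg) to TCP target (mm), tool-x azimuth yaw (deg)"""
    s=s or monitor.read_state(); R=Ro.from_euler("xyz",s["tool_rot"])
    sh=R.inv().apply(np.array(target)-s["eef_pos"])/10
    turn=-((yaw-np.degrees(s["tool_rot"][2])+180)%360-180)
    print("shift cm",sh.round(2),"turn",round(turn,1)); return sh
E
python3 - <<'E'
from h import *
for n in("top","side"):
    z=np.load(f"pics/{n}0.npz"); P=cloud(z["d"],z); im=z["im"]; X,Y,Z=np.moveaxis(P,-1,0)
    c={"top":np.array([618.1,354.5]),"side":np.array([617.3,350])}[n]; a=np.radians(10)
    ux=np.array([np.cos(a),np.sin(a)]); uy=np.array([-ux[1],ux[0]])
    d=P[...,:2]-c; lx=d@ux+86; ly=d@uy
    for s in(-1,1):
        for lo in range(-30,75,12):
            m=(Z>110)&(Z<225)&(lx>lo)&(lx<lo+12)&(ly*s>12)&(ly*s<45)
            if m.sum(): print(n,s*27,lo,m.sum(),"ly",np.median(ly[m]).round(1),"z",np.percentile(Z[m],[10,50,90]).round(1))
    # bail bar: points in basket frame
    a=np.radians(-23); ux=np.array([np.cos(a),np.sin(a)]); uy=np.array([-ux[1],ux[0]])
    d=P[...,:2]-np.array([515.5,35]); lx=d@ux; ly=d@uy
    m=(Z>80)&(Z<105)&(lx<-35)&(lx>-70)&(abs(ly)<75)
    q=np.c_[lx[m],ly[m],Z[m]]; print(n,"bar",len(q),np.median(q,0).round(1),"ly",q[:,1].min().round(),q[:,1].max().round())
    for lo in range(-60,60,20):
        k=(q[:,1]>lo)&(q[:,1]<lo+20); 
        if k.sum(): print(lo,np.median(q[k],0).round(1))
m=viewer.camera_model("wrist"); R=np.array(m["R"]); print("wrist pos",(-R.T@np.array(m["t"])).round(1),"fwd",R[2].round(2),np.array(m["mtx"]).round(1).tolist())
plan([470,300,420],190)
E
```

```text
top -27 -30 3 ly -27.9 z [185.9 185.9 187.5]
top -27 -18 22 ly -28.7 z [164.7 177.5 185.4]
top -27 -6 21 ly -27.9 z [161.2 163.5 164.9]
top -27 6 21 ly -27.2 z [162.  163.3 165.3]
top -27 18 19 ly -27.2 z [164.  166.5 167.7]
top -27 30 20 ly -27.5 z [165.6 168.2 170.7]
top -27 42 20 ly -27.4 z [168.2 170.4 172.3]
top -27 54 22 ly -27.1 z [169.3 171.8 174. ]
top -27 66 103 ly -25.3 z [169.8 187.1 190.8]
top 27 -30 4 ly 25.6 z [181.7 185.5 189.3]
top 27 -18 25 ly 25.2 z [165.2 174.  184.7]
top 27 -6 19 ly 26.6 z [160.5 163.4 165.3]
top 27 6 21 ly 26.4 z [161.2 163.8 165.5]
top 27 18 22 ly 26.4 z [163.4 166.1 168.1]
top 27 30 22 ly 26.8 z [166.3 168.  170.5]
top 27 42 22 ly 26.8 z [167.  170.  170.8]
top 27 54 20 ly 26.6 z [169.5 171.8 174.6]
top 27 66 87 ly 23.5 z [171.7 188.6 191.1]
top bar 162 [-46.6   1.8  93.7] ly -64.0 69.0
-60 [-45.4 -50.7  93. ]
-40 [-47.1 -30.3  93.9]
-20 [-47.3  -9.5  94.7]
0 [-47.4   9.6  94.4]
20 [-47.3  30.   93.9]
40 [-46.8  51.3  93.7]
side -27 -30 4 ly -26.8 z [179.5 182.8 184. ]
side -27 -18 24 ly -27.2 z [160.7 169.2 178.8]
side -27 -6 8 ly -26.1 z [15
[... 330 characters left out ...]
82.1]
side 27 -18 20 ly 27.7 z [162.9 171.7 182.1]
side 27 -6 7 ly 28.0 z [157.8 160.3 161.5]
side 27 6 10 ly 28.3 z [158.6 161.2 162.2]
side 27 18 12 ly 28.1 z [160.  162.6 165.5]
side 27 30 10 ly 25.3 z [163.4 165.7 167.2]
side 27 42 12 ly 28.1 z [164.3 167.  168.8]
side 27 54 10 ly 28.8 z [166.8 168.3 171.3]
side 27 66 35 ly 24.7 z [164.4 181.2 188.4]
side bar 115 [-45.1 -10.8  92.5] ly -68.0 62.0
-60 [-44.4 -53.2  91.9]
-40 [-45.7 -30.5  92.9]
-20 [-45.8 -10.8  93. ]
0 [-46.6   9.5  93. ]
20 [-46.3  29.4  92.9]
40 [-42.7  52.1  89.4]
wrist pos [169.1 632.2 372.2] fwd [ 0.28 -0.11 -0.95] [[361.6, 0.0, 321.6], [0.0, 361.6, 238.5], [0.0, 0.0, 1.0]]
shift cm [-32.58 -19.72 -18.92] turn -31.7
```

Emit:
arm_command(series=[100,-2.7,-3.1,-1,-6.4,100,-5.4,-6.2,-2,-12.8,100,-8.1,-9.4,-3,-19.2,100,-10.8,-12.5,-3,-25.6,100,-13.5,-15.7,-3,-31.7])

```text
clock: 0.52
eef_pos: [307.5, 408.6, 261.6]
tool_rot: [3.141, 0.001, -2.961]
force: [1.1, 0.3, 0.5]
width: 85.7
gripper_force: 0.0
```

Emit:
arm_command(series=[100,-0.6,-4,0,0,100,-1.3,-8,0,0,100,-1.9,-12,0,0,100,-2.6,-16,0,0,100,-3.2,-20,0,0])

```text
clock: 0.93
eef_pos: [373.4, 216.8, 261.2]
tool_rot: [-3.142, -0.0, -2.967]
force: [-0.6, -0.1, -0.3]
width: 85.3
gripper_force: 0.0
```

Emit:
arm_command(series=[100,-0.6,-4,0,0,100,-1.3,-8,0,0,100,-1.9,-12,0,0,100,-2.6,-16,0,0,100,-3.2,-20,0,0])

```text
clock: 1.35
eef_pos: [439.6, 25.5, 261.3]
tool_rot: [3.142, 0.0, -2.967]
force: [1.6, 1.1, -1.0]
width: 85.5
gripper_force: 0.0
```

```bash
python3 - <<'E'
from h import *
s=monitor.read_state(); print(s["clock"],s["eef_pos"].round(1),np.degrees(s["tool_rot"]).round(2),s["qpos"].round(2))
plan([566.7,-338,235],190,s)
E
```

```text
1.35 [439.6  25.5 261.3] [ 1.8e+02  1.0e-02 -1.7e+02] [-0.14  0.29  0.03  2.03 -0.01  0.82  1.64]
shift cm [ -6.2  -38.     2.63] turn 0.0
```

Emit:
arm_command(series=[100,-0.6,-4,0,0,100,-1.2,-8,0,0,100,-1.9,-12,0,0,100,-2.5,-16,0,0,100,-3.1,-20,0,0])

```text
clock: 1.77
eef_pos: [504.8, -166.0, 261.1]
tool_rot: [3.141, -0.0, -2.967]
force: [1.0, -0.0, -0.0]
width: 85.1
gripper_force: 0.0
```

Emit:
arm_command(series=[100,-0.6,-4,0,0,100,-1.2,-8,0,0,100,-1.9,-12,0,0,100,-2.5,-15,0,0,100,-3.1,-17.9,0,0])

```text
clock: 2.18
eef_pos: [566.0, -337.5, 260.6]
tool_rot: [3.141, -0.001, -2.969]
force: [0.6, 0.9, -0.6]
width: 85.1
gripper_force: 0.0
```

```bash
python3 - <<'E'
from h import *
s=monitor.read_state(); print(s["clock"],s["eef_pos"].round(1),np.degrees(s["tool_rot"]).round(2),s["qpos"].round(2))
im,d,m=grab("wrist"); save("w1",im); P=cloud(d,m); X,Y,Z=np.moveaxis(P,-1,0)
hsv=cv2.cvtColor(im,cv2.COLOR_RGB2HSV)
k=(hsv[...,1]>110)&(Z>182)&(Z<200)&(abs(X-567)<50)&(abs(Y+338)<50)
q=P[k]; print(k.sum())
if k.sum()>20: r=cv2.minAreaRect(q[:,:2].astype(np.float32)); print(r,np.median(q,0))
plan([566.7,-338,147],190,s)
E
```

```text
2.1833 [ 566.  -337.5  260.6] [ 1.7999e+02 -6.0000e-02 -1.7010e+02] [ 0.44  0.62  0.09  1.45 -0.06  1.07  2.29]
588
((567.9722290039062, -338.0309753417969), (27.00765037536621, 22.574079513549805), 9.013288497924805) [ 561.09428789 -337.40979942  188.16560608]
shift cm [-0.07 -0.06 11.36] turn -0.1
```

View pics/w1.png

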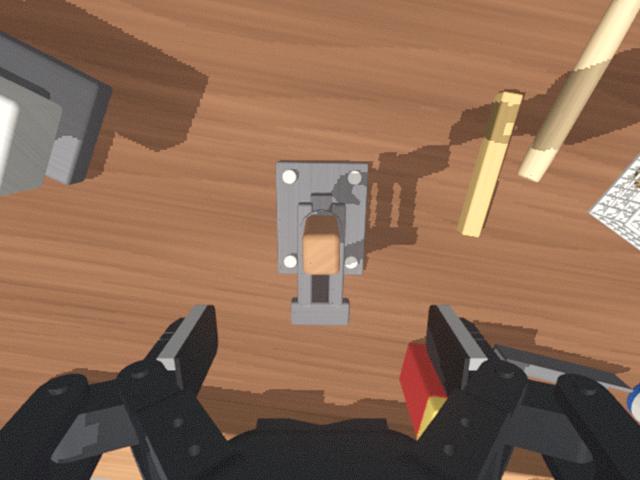

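The wrist view shows the grip at (321,258), square to the fingers and midway between the pads, and its measured position matches the earlier one. I'm descending and closing on it.

Emit:
arm_command(series=[100,0,0,4,0,100,0,0,8,0,100,0,0,10,0,100,0,0,11,0,100,0,0,11.3,0])

```text
clock: 2.65
eef_pos: [565.1, -334.1, 145.9]
tool_rot: [3.139, -0.003, -2.967]
force: [-0.6, -0.1, 0.2]
width: 85.0
gripper_force: 0.0
```

Emit:
arm_command(series=[0,0,0,0,0,0,0,0,0,0,0,0,0,0,0,0,0,0,0,0,0,0,0,0,0])

```text
clock: 3.07
eef_pos: [567.0, -335.6, 149.7]
tool_rot: [-3.14, 0.002, -2.967]
force: [-0.2, -2.4, 1.4]
width: 25.4
gripper_force: 1.0
```

Emit:
arm_command(series=[0,0,0,0,0,0,0,0,0,0,0,0,0,0,0,0,0,0,0,0,0,0,0,0,0])

```text
clock: 3.48
eef_pos: [567.0, -335.7, 149.8]
tool_rot: [-3.14, 0.002, -2.967]
force: [-0.2, -1.2, 6.3]
width: 23.2
gripper_force: 59.5
```

Emit:
arm_command(series=[0,0,0,-0.4,0,0,0,0,-0.8,0,0,0,0,-0.8,0,0,0,0,-0.8,0,0,0.8,0,-0.8,0])

```text
clock: 3.9
eef_pos: [560.3, -335.8, 156.1]
tool_rot: [-3.141, 0.002, -2.965]
force: [1.5, -1.0, -1.5]
width: 23.0
gripper_force: 59.1
```

Emit:
arm_command(series=[0,1.2,0,0,0,0,2.4,0,0,0,0,3.6,0,0,0,0,4.8,0,0,0,0,6,0,0,0])

```text
clock: 4.32
eef_pos: [497.7, -346.7, 155.9]
tool_rot: [3.141, -0.001, -2.967]
force: [-0.1, -1.1, -2.4]
width: 23.2
gripper_force: 59.1
```

```bash
python3 - <<'E'
from h import *
s=monitor.read_state(); print(s["clock"],s["eef_pos"].round(1),np.degrees(s["tool_rot"]).round(2),s["force"].round(1),s["width"])
im,d,m=grab("side"); P=cloud(d,m); X,Y,Z=np.moveaxis(P,-1,0); hsv=cv2.cvtColor(im,cv2.COLOR_RGB2HSV)
cv2.imwrite("pics/s2.png",cv2.cvtColor(cv2.resize(im[240:480,240:480],(600,600),interpolation=2),cv2.COLOR_RGB2BGR))
E
```

```text
4.3167 [ 497.7 -346.7  155.9] [ 1.7995e+02 -6.0000e-02 -1.7001e+02] [-0.1 -1.1 -2.4] 23.229334174489907
```

View pics/s2.png

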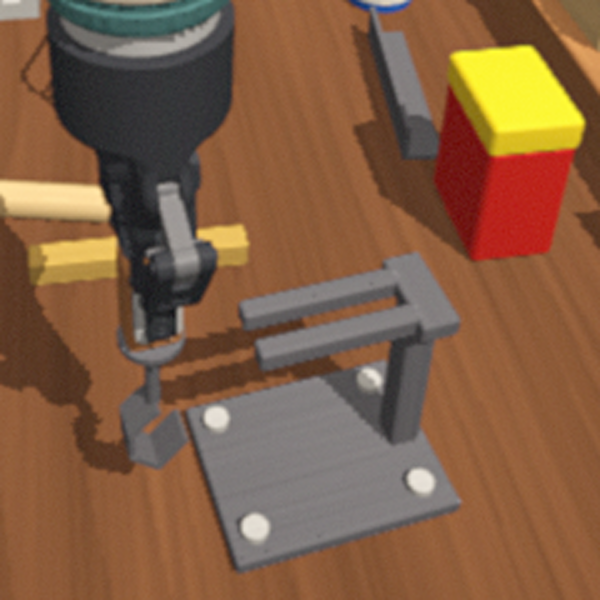

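The side view shows the tool clear of the fork, hanging upright in the fingers with the V open toward +x. Next I carry it to the bail.

Emit:
arm_command(series=[0,0,0.5,-1.5,0,0,0,2.5,-3,0,0,0,6,-3.5,0,0,0,10,-3.5,0,0,-0.4,14,-3.5,0])

```text
clock: 4.78
eef_pos: [477.8, -207.7, 191.7]
tool_rot: [-3.141, 0.0, -2.97]
force: [1.0, 0.8, -2.3]
width: 23.2
gripper_force: 59.3
```

Emit:
arm_command(series=[0,0,4,0,6.6,0,0,8,0,13.2,0,-0.3,12,0,19.8,0,-0.5,16,0,26.4,0,-0.5,19,0,33])

```text
clock: 5.2
eef_pos: [450.1, -16.9, 191.3]
tool_rot: [3.141, -0.001, 2.737]
force: [-2.3, -7.1, 1.2]
width: 23.2
gripper_force: 60.8
```

```bash
python3 - <<'E'
from h import *
s=monitor.read_state(); print(s["clock"],s["eef_pos"].round(1),np.degrees(s["tool_rot"]).round(2),s["force"].round(1),s["width"])
e=s["eef_pos"]
im,d,m=grab("side"); P=cloud(d,m); X,Y,Z=np.moveaxis(P,-1,0)
k=(abs(X-e[0])<30)&(abs(Y-e[1])<25)&(Z>40)&(Z<e[2]-5); q=P[k]; print(k.sum(),"hook z",q[:,2].min().round(1),np.median(q,0).round(1))
a=np.radians(s["tool_rot"][2])+np.pi; ux=np.array([np.cos(a),np.sin(a)]);dx=(q[:,:2]-e[:2])@ux;dy=(q[:,:2]-e[:2])@[-ux[1],ux[0]]
for lo in range(int(q[:,2].min()),int(e[2]),8):
    w=(q[:,2]>=lo)&(q[:,2]<lo+8)
    if w.sum()>2: print(lo,w.sum(),"x",dx[w].min().round(),dx[w].max().round(),"y",dy[w].min().round(),dy[w].max().round())
bar=np.array([472.6,53.1]); u=np.array([.9205,-.3907])
plan([*(bar-40*u),175.5],157,s)
E
```

```text
5.2 [450.1 -16.9 191.3] [ 1.7995e+02 -6.0000e-02  1.5683e+02] [-2.3 -7.1  1.2] 23.165264717967688
540 hook z 40.1 [448.7 -22.6 108.8]
40 14 x -26.0 -5.0 y -24.0 -1.0
48 35 x -29.0 -4.0 y -24.0 -1.0
56 7 x -29.0 -25.0 y 1.0 10.0
64 16 x -27.0 -14.0 y -0.0 8.0
72 17 x -18.0 -9.0 y -4.0 3.0
80 62 x -11.0 14.0 y -19.0 14.0
88 75 x -15.0 19.0 y -24.0 19.0
96 33 x -15.0 20.0 y -11.0 19.0
104 14 x 12.0 20.0 y -8.0 7.0
112 17 x 7.0 19.0 y -11.0 9.0
120 25 x -3.0 11.0 y -7.0 11.0
128 12 x -1.0 5.0 y 5.0 8.0
136 15 x -1.0 5.0 y 3.0 7.0
144 21 x -2.0 6.0 y 0.0 7.0
152 14 x -2.0 5.0 y 3.0 8.0
160 7 x -1.0 5.0 y 3.0 7.0
168 77 x -15.0 18.0 y 0.0 20.0
176 59 x -13.0 18.0 y 2.0 18.0
184 20 x -14.0 17.0 y 3.0 19.0
shift cm [4.68 7.31 1.6 ] turn -0.2
```

Emit:
arm_command(series=[0,2.4,0,0,0,0,4.7,0.5,0,0,0,4.7,3.9,0,0,0,4.7,7.3,0.8,0,0,4.7,7.3,1.6,0])

```text
clock: 5.67
eef_pos: [440.0, 72.1, 175.8]
tool_rot: [3.135, 0.004, 2.749]
force: [1.0, 0.4, -1.8]
width: 23.4
gripper_force: 60.5
```

```bash
python3 - <<'E'
from h import *
s=monitor.read_state(); print(s["clock"],s["eef_pos"].round(1),np.degrees(s["tool_rot"]).round(2),s["force"].round(1))
im,d,m=grab("wrist"); save("w3",im)
im,d,m=grab("side"); cv2.imwrite("pics/s3.png",cv2.cvtColor(cv2.resize(im[150:330,200:400],(667,600),interpolation=2),cv2.COLOR_RGB2BGR))
bar=np.array([472.6,53.1]); u=np.array([.9205,-.3907]); print((bar-s["eef_pos"][:2])@u)
E
```

```text
5.6667 [440.   72.1 175.8] [179.62   0.24 157.5 ] [ 1.   0.4 -1.8]
37.41335691557399
```

View pics/s3.png

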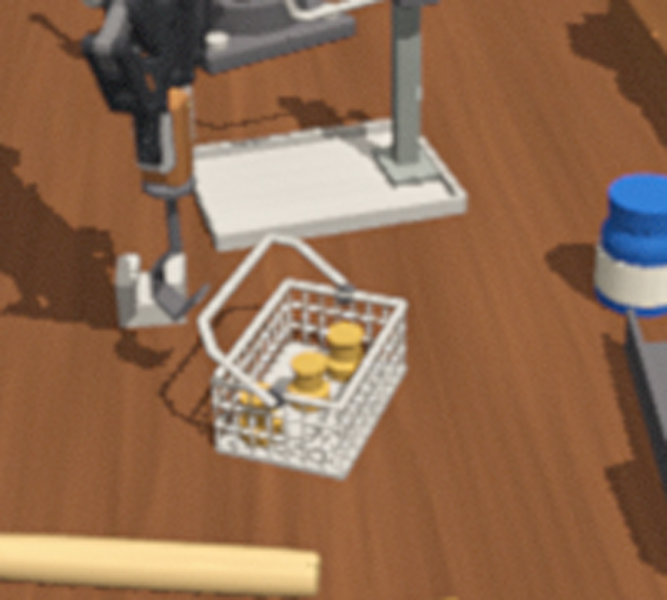

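The side view shows the hook beside the bail at (180,295), its tip (208,290) facing the middle of the bar. I move it under the bar.

Emit:
arm_command(series=[0,0,-0.2,0.2,0,0,-0.9,-0.4,0.2,0,0,-1.8,-0.4,0.2,0,0,-2.7,-0.4,0.2,0,0,-3.6,-0.4,0.2,0])

```text
clock: 6.18
eef_pos: [469.3, 46.2, 173.7]
tool_rot: [3.141, 0.001, 2.738]
force: [0.7, 0.4, -2.9]
width: 23.7
gripper_force: 60.5
```

```bash
python3 - <<'E'
from h import *
s=monitor.read_state(); print(s["clock"],s["eef_pos"].round(1),np.degrees(s["tool_rot"]).round(2),s["force"].round(1))
bar=np.array([472.6,53.1]); u=np.array([.9205,-.3907]); print((bar-s["eef_pos"][:2])@u)
e=s["eef_pos"]
im,d,m=grab("side"); P=cloud(d,m); X,Y,Z=np.moveaxis(P,-1,0)
c=np.array([515.2,35]);lx=(P[...,:2]-c)@u; ly=(P[...,:2]-c)@[.3907,.9205]
m=(Z>75)&(Z<118)&(lx<-20)&(lx>-70)&(abs(ly)<50)&(abs(ly)>20)
q=np.c_[lx[m],ly[m],Z[m]]; print("bar",len(q),np.median(q,0).round(1))
cv2.imwrite("pics/s4.png",cv2.cvtColor(cv2.resize(im[170:310,220:340],(514,600),interpolation=2),cv2.COLOR_RGB2BGR))
E
```

```text
6.1833 [469.3  46.2 173.7] [1.7997e+02 8.0000e-02 1.5689e+02] [ 0.7  0.4 -2.9]
0.3078169355119509
bar 56 [-48.9 -21.5  91. ]
```

View pics/s4.png

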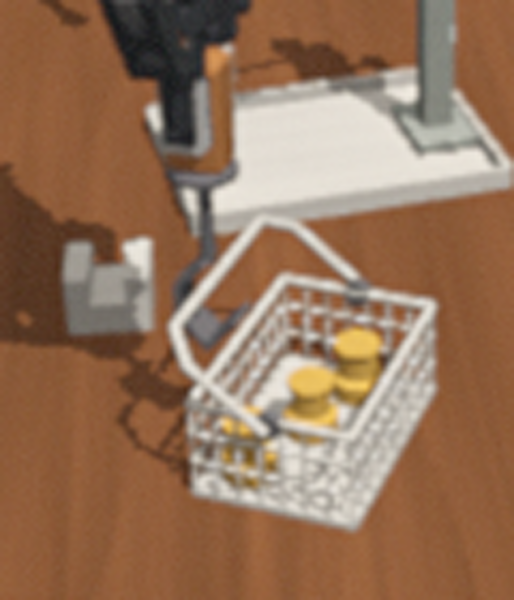

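The side view shows the hook's V (205,325) below the bar with the tip past it. I now raise it to catch the bar and follow the hinge arc.

Emit:
arm_command(series=[0,0,0.4,-1,0,0,0,0.7,-1.9,0,0,-0.1,0.7,-2.1,0,0,-0.3,0.7,-2.5,0,0,-0.7,0.7,-2.8,0])

```text
clock: 6.65
eef_pos: [476.5, 51.1, 201.3]
tool_rot: [-3.141, -0.001, 2.74]
force: [-1.1, -0.1, -2.4]
width: 22.9
gripper_force: 60.4
```

Emit:
arm_command(series=[0,-0.5,0,-0.3,0,0,-0.9,0,-0.6,0,0,-1.4,0,-0.9,0,0,-1.9,0,-1.1,0,0,-2.4,0,-1.3,0])

```text
clock: 7.07
eef_pos: [499.5, 41.4, 214.4]
tool_rot: [-3.141, -0.0, 2.74]
force: [-1.1, -0.4, -3.5]
width: 23.2
gripper_force: 60.4
```

```bash
cat > chk.py <<'E'
from h import *
s=monitor.read_state(); print(s["clock"],s["eef_pos"].round(1),np.degrees(s["tool_rot"]).round(2),s["force"].round(1))
u=np.array([.9205,-.3907]);c=np.array([515.2,35]);e=s["eef_pos"]
print("seat rel hinge",((e[:2]-c)@u).round(1),((e[:2]-c)@[.3907,.9205]).round(1),(e[2]-156).round(1))
im,d,m=grab("side"); P=cloud(d,m); X,Y,Z=np.moveaxis(P,-1,0)
lx=(P[...,:2]-c)@u; ly=(P[...,:2]-c)@[.3907,.9205]
m=(Z>85)&(Z<125)&(lx<30)&(lx>-70)&(abs(ly)<50)&(abs(ly)>16)
q=np.c_[lx[m],ly[m],Z[m]]; print("bar",len(q),np.median(q,0).round(1))
m=(Z>48)&(Z<60)&(abs(lx)<60)&(abs(ly)<80)
print("rim",m.sum(),np.round(cv2.minAreaRect(P[m][:,:2].astype(np.float32))[0],1),np.median(Z[m]).round(1))
import sys
if len(sys.argv)>1: cv2.imwrite(f"pics/{sys.argv[1]}.png",cv2.cvtColor(cv2.resize(im[150:310,200:360],(600,600),interpolation=2),cv2.COLOR_RGB2BGR))
E
python3 chk.py
```

```text
7.0667 [499.5  41.4 214.4] [-179.99   -0.    156.98] [-1.1 -0.4 -3.5]
seat rel hinge -17.0 -0.2 58.4
bar 60 [-17.9 -23.9 111.7]
rim 347 [515.4  38.5] 52.9
```

Emit:
arm_command(series=[0,-0.4,0,-0.1,0,0,-0.8,0,-0.2,0,0,-1.2,0,-0.3,0,0,-1.6,0,-0.3,0,0,-1.8,0,-0.3,0])

```text
clock: 7.53
eef_pos: [516.3, 34.5, 217.3]
tool_rot: [3.141, 0.001, 2.74]
force: [-0.7, -0.1, -1.9]
width: 23.9
gripper_force: 60.4
```

```bash
python3 chk.py s5
```

```text
7.5333 [516.3  34.5 217.3] [1.7999e+02 3.0000e-02 1.5698e+02] [-0.7 -0.1 -1.9]
seat rel hinge 1.2 0.0 61.3
bar 55 [  1.1 -19.5 114.2]
rim 337 [515.3  37.3] 53.1
```

View pics/s5.png

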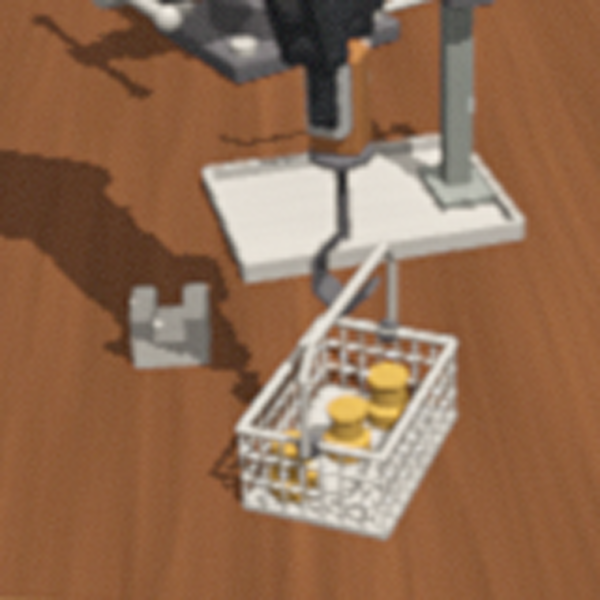

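The side view shows the bail upright with its bar seated in the hook at (350,290), the basket still on the bench and all three collars inside. I lift gently.

Emit:
arm_command(series=[0,0,0,-0.2,0,0,0,0,-0.5,0,0,0,0,-1,0,0,0,0,-1.6,0,0,0,0,-2.3,0])

```text
clock: 8.0
eef_pos: [515.1, 34.8, 240.5]
tool_rot: [-3.141, -0.001, 2.74]
force: [0.2, 0.5, -9.4]
width: 23.0
gripper_force: 59.7
```

Emit:
arm_command(series=[0,0,0,-0.9,0,0,0,0,-1.9,0,0,0,0,-2.9,0,0,0,0,-3.9,0,0,0,0,-4.8,0])

```text
clock: 8.42
eef_pos: [515.8, 34.8, 289.8]
tool_rot: [3.141, 0.001, 2.74]
force: [0.1, 0.0, -8.2]
width: 23.4
gripper_force: 59.7
```

Emit:
arm_command(series=[0,0,0,-0.7,0,0,0,0,-1.2,0,0,0,0,-1.5,0,0,0,0,-1.7,0,0,0,0,-1.7,0])

```text
clock: 8.83
eef_pos: [515.6, 34.8, 305.4]
tool_rot: [-3.142, -0.0, 2.74]
force: [0.3, -0.4, -8.4]
width: 23.5
gripper_force: 59.8
```

```bash
cat > bk.py <<'E'
from h import *
import sys
s=monitor.read_state(); e=s["eef_pos"]; print(s["clock"],e.round(1),np.degrees(s["tool_rot"]).round(2),s["force"].round(1),s["width"].round(1))
a=np.radians(10);so=np.array([532.9,338.]);u=np.array([np.cos(a),np.sin(a)]);v=np.array([-u[1],u[0]])
print("tcp in stand",((e[:2]-so)@u).round(1),((e[:2]-so)@v).round(1),"seat z",(e[2]-104).round(1),"yaw hook",np.degrees(s["tool_rot"][2])%360-180)
im,d,m=grab("side"); P=cloud(d,m); r=P[...,:2]-e[:2]; Z=P[...,2]-(e[2]-104)
hsv=cv2.cvtColor(im,cv2.COLOR_RGB2HSV)
k=(abs(r[...,0])<90)&(abs(r[...,1])<90)&(Z>-68)&(Z<-54)&(hsv[...,1]<60)
q=P[k]; R=cv2.minAreaRect(q[:,:2].astype(np.float32)); print("rim",k.sum(),np.round(R[0]-e[:2],1),np.round(R[1],1),round(R[2],1),"z",np.percentile(q[:,2],[5,50,95]).round(1))
if len(q)>50:
    A=np.c_[q,np.ones(len(q))]; f=np.linalg.lstsq(np.c_[q[:,:2],np.ones(len(q))],q[:,2],rcond=None)[0]; print("tilt",f[:2].round(3))
if len(sys.argv)>1:
    K=np.array(m["mtx"]);c=np.array(m["R"])@(e-[0,0,120])+np.array(m["t"]);c=(K@c)[:2]/c[2];x,y=[int(t) for t in c]
    cv2.imwrite(f"pics/{sys.argv[1]}.png",cv2.cvtColor(cv2.resize(im[max(0,y-90):y+90,max(0,x-90):x+90],(600,600),interpolation=2),cv2.COLOR_RGB2BGR))
E
python3 bk.py
```

```text
Traceback (most recent call last):
  File "bk.py", line 3, in <module>
    s=monitor.read_state(); e=s["eef_pos"]; print(s["clock"],e.round(1),np.degrees(s["tool_rot"]).round(2),s["force"].round(1),s["width"].round(1))
                                                                                                                               ^^^^^^^^^^^^^^^^
AttributeError: 'float' object has no attribute 'round'
```

Emit:
arm_command(series=[0,0.2,0.25,0,0,0,0.5,0.75,0,0,0,1,1.5,0,0,0,1.7,2.5,0,0,0,2.5,3.7,0,0])

```text
clock: 9.25
eef_pos: [506.7, 79.4, 305.0]
tool_rot: [-3.141, -0.0, 2.739]
force: [0.6, 0.8, -8.1]
width: 23.3
gripper_force: 59.7
```

Emit:
arm_command(series=[0,0.95,1.4,0,-1.5,0,1.9,2.8,0,-4.5,0,2.85,4.2,0,-8.5,0,3.8,5.6,0,-12.5,0,4.75,7.05,0,-16.5])

```text
clock: 9.67
eef_pos: [490.0, 164.1, 305.1]
tool_rot: [3.141, -0.001, 3.034]
force: [0.5, -0.4, -8.6]
width: 23.0
gripper_force: 59.7
```

Emit:
arm_command(series=[0,0.5,1.6,0,-4,0,1,3.2,0,-8,0,1.5,4.8,0,-12,0,2,6.2,0,-15,0,2.4,7.4,0,-16.5])

```text
clock: 10.08
eef_pos: [474.4, 240.7, 305.1]
tool_rot: [3.141, -0.001, -2.962]
force: [1.2, 0.2, -9.1]
width: 23.2
gripper_force: 59.7
```

```bash
sed -i 's/s\["width"\].round(1)/round(s["width"],1)/' bk.py && python3 bk.py && python3 -c "
from h import *
plan([459,324.6,305],190)"
```

```text
10.0833 [474.4 240.7 305.1] [ 1.7995e+02 -4.0000e-02 -1.6971e+02] [ 1.2  0.2 -9.1] 23.2
tcp in stand -74.5 -85.7 seat z 201.1 yaw hook 10.286230630974813
rim 248 [-2.9  2.4] [ 84.9 134.4] 10.6 z [134.9 139.2 142.4]
tilt [ 0.016 -0.008]
shift cm [-0.02  8.22  0.04] turn 0.5
```

Emit:
arm_command(series=[0,0,1.2,0,0,0,0,2.5,0,0,0,0,3.8,0,0,0,0,5,0,0,0,0,6,0,0])

```text
clock: 10.55
eef_pos: [464.6, 299.5, 305.2]
tool_rot: [3.141, 0.0, -2.967]
force: [-0.7, 0.2, -8.3]
width: 23.5
gripper_force: 59.7
```

Emit:
arm_command(series=[0,0,0.7,0,0,0,0,1.3,0,0,0,0,1.7,0,0,0,0,1.8,0,0,0,0,1.8,0,0])

```text
clock: 10.97
eef_pos: [462.0, 314.8, 305.2]
tool_rot: [-3.141, -0.0, -2.967]
force: [0.4, -0.8, -9.4]
width: 23.3
gripper_force: 59.8
```

```bash
python3 bk.py s6; python3 - <<'E'
from h import *
s=monitor.read_state();e=s["eef_pos"]
a=np.radians(10);so=np.array([532.9,338.]);u=np.array([np.cos(a),np.sin(a)]);v=np.array([-u[1],u[0]])
im,d,m=grab("side"); P=cloud(d,m); r=P[...,:2]-so; lx=r@u; ly=r@v; Z=P[...,2]
for s_ in(-1,1):
    k=(abs(ly-27*s_)<9)&(lx>10)&(lx<60)&(Z>148)&(Z<180); print("prong",27*s_,k.sum(),np.median(ly[k]).round(1),np.median(Z[k]-lx[k]/6).round(1))
    k=(abs(ly-27*s_)<9)&(lx>-40)&(lx<-12)&(Z>148)&(Z<200); print("  end",k.sum(),lx[k].min().round(1),Z[k].max().round(1)) if k.any() else 0
k=(Z>e[2]-107)&(Z<e[2]-95)&(abs(lx+75)<20)&(abs(ly)<60); print("bar",k.sum(),np.median(lx[k]),np.median(Z[k]),ly[k].min(),ly[k].max())
E
```

```text
10.9667 [462.  314.8 305.2] [-1.7997e+02 -1.0000e-02 -1.7002e+02] [ 0.4 -0.8 -9.4] 23.3
tcp in stand -73.9 -10.5 seat z 201.2 yaw hook 9.976769942865445
rim 217 [-2.7  2.3] [ 84.8 134.7] 9.7 z [134.4 139.2 143.3]
tilt [ 0.023 -0.01 ]
prong -27 49 -29.5 159.2
  end 20 -21.0 184.2
prong 27 43 24.1 159.6
  end 20 -22.0 184.8
bar 77 -75.78141059885988 201.95665517364486 -59.47790990936598 40.92741275444183
```

View pics/s6.png

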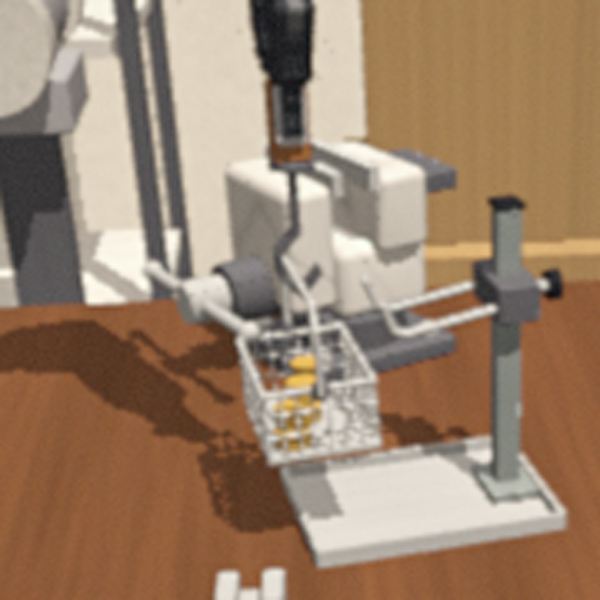

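The side view shows the basket hanging level from the hook in front of the stand, with the prong ends (365,280) and (400,330) below the bar and above the rim. I enter along +x.

Emit:
arm_command(series=[0,-0.3,0.2,0,0,0,-0.9,0.4,0,0,0,-1.8,0.6,0,0,0,-2.9,0.6,0,0,0,-4,0.6,0,0])

```text
clock: 11.48
eef_pos: [501.4, 328.9, 305.3]
tool_rot: [3.141, 0.001, -2.967]
force: [-1.4, 0.4, -8.3]
width: 23.2
gripper_force: 59.8
```

Emit:
arm_command(series=[0,-1.1,0,0,0,0,-2.1,0,0,0,0,-2.9,0,0,0,0,-3.3,0,0,0,0,-3.5,0,0,0])

```text
clock: 11.9
eef_pos: [535.6, 334.2, 304.9]
tool_rot: [3.141, 0.0, -2.968]
force: [0.6, -0.6, -8.7]
width: 23.3
gripper_force: 59.7
```

```bash
cat > pr.py <<'E'
from h import *
s=monitor.read_state();e=s["eef_pos"]
a=np.radians(10);so=np.array([532.9,338.]);u=np.array([np.cos(a),np.sin(a)]);v=np.array([-u[1],u[0]])
print(s["clock"],e.round(1),s["force"].round(1),"tcp stand",((e[:2]-so)@u).round(1),((e[:2]-so)@v).round(1))
im,d,m=grab("side"); P=cloud(d,m); r=P[...,:2]-so; lx=r@u; ly=r@v; Z=P[...,2]
k=(Z>150)&(Z<230)&(abs(ly)<60)&(abs(ly)>33)&(abs(lx)<35); print("bar",k.sum(),"x",np.median(lx[k]).round(1),"z",np.median(Z[k]).round(1),"y",ly[k].min().round(1),ly[k].max().round(1))
for s_ in(-1,1):
    k=(abs(ly+2-27*s_)<9)&(lx>15)&(lx<60)&(Z>148)&(Z<180); print("prong",27*s_,k.sum(),np.median(ly[k]).round(1),"top-sad",np.median(Z[k]-lx[k]/6).round(1))
E
python3 bk.py; python3 pr.py
```

```text
11.9 [535.6 334.2 304.9] [ 1.7999e+02  1.0000e-02 -1.7004e+02] [ 0.6 -0.6 -8.7] 23.3
tcp in stand 2.0 -4.2 seat z 200.9 yaw hook 9.9600546093167
rim 230 [23.2  3.6] [131.2 132.5] 9.6 z [133.6 138.4 144.1]
tilt [ 0.033 -0.013]
11.95 [535.4 334.2 305. ] [-0.4  0.3 -8.7] tcp stand 1.8 -4.2
bar 24 x -0.9 z 198.3 y -59.0 59.8
prong -27 43 -29.1 top-sad 159.2
prong 27 34 24.7 top-sad 159.3
```

Emit:
arm_command(series=[0,0,0,0.3,0,0,0,0,1,0,0,0,0,1.8,0,0,0,0,2.5,0,0,0,0,2.9,0])

```text
clock: 12.42
eef_pos: [533.9, 333.8, 274.6]
tool_rot: [-3.141, -0.002, -2.967]
force: [0.1, -0.0, -8.2]
width: 23.3
gripper_force: 59.7
```

Emit:
arm_command(series=[0,0,0,0.1,0,0,0,0,0.3,0,0,0,0,0.4,0,0,0,0,0.6,0,0,0,0,0.8,0])

```text
clock: 12.83
eef_pos: [535.2, 334.4, 269.0]
tool_rot: [3.141, 0.002, -2.967]
force: [-0.4, -0.5, -2.1]
width: 23.1
gripper_force: 60.6
```

Emit:
arm_command(series=[0,0,0,0.1,0,0,0,0,0.2,0,0,0,0,0.3,0,0,0,0,0.4,0,0,0,0,0.5,0])

```text
clock: 13.25
eef_pos: [535.0, 334.3, 263.7]
tool_rot: [3.141, 0.001, -2.967]
force: [0.6, 0.0, -1.4]
width: 23.4
gripper_force: 60.6
```

Emit:
arm_command(series=[0,0,0,0.4,0,0,0,0,0.8,0,0,0,0,1.2,0,0,0,0,1.6,0,0,0,0,1.6,0])

```text
clock: 13.67
eef_pos: [534.1, 333.7, 246.0]
tool_rot: [-3.141, -0.002, -2.967]
force: [0.7, 0.1, -1.8]
width: 23.3
gripper_force: 60.6
```

```bash
python3 bk.py s7; python3 pr.py
```

```text
13.6667 [534.1 333.7 246. ] [-1.7995e+02 -1.1000e-01 -1.7000e+02] [ 0.7  0.1 -1.8] 23.3
tcp in stand 0.4 -4.4 seat z 142.0 yaw hook 9.995786350171215
rim 171 [22.9  9.8] [132.2 123.3] 10.2 z [74.8 82.2 87.6]
tilt [-0.008  0.007]
13.7167 [534.3 333.9 246.5] [-1.   0.2 -2.5] tcp stand 0.7 -4.3
bar 32 x -1.5 z 163.6 y -59.5 59.0
prong -27 43 -29.2 top-sad 159.6
prong 27 41 24.3 top-sad 158.9
```

View pics/s7.png

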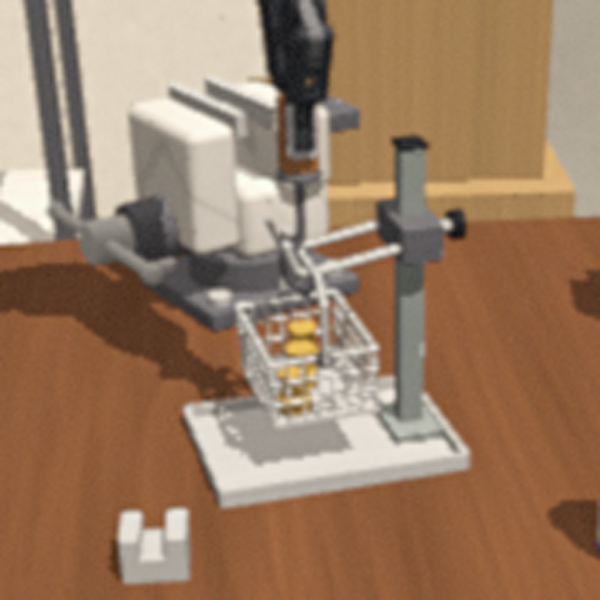

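The side view shows the basket hung across both prongs, level, with the bar in the saddles and the hook's V slack below the bar. I back the hook out along -x.

Emit:
arm_command(series=[0,0.5,0,0,0,0,1.3,0,0,0,0,2.2,0,0,0,0,3.1,0,0,0,0,4,0,0,0])

```text
clock: 14.18
eef_pos: [493.9, 327.1, 247.5]
tool_rot: [3.141, -0.0, -2.967]
force: [0.4, 0.3, -2.5]
width: 23.3
gripper_force: 60.6
```

Emit:
arm_command(series=[0,1.2,0,0,0,0,2.5,0,0,0,0,3.8,0,0,0,0,5,0,0,0,0,6,0,-1,0])

```text
clock: 14.6
eef_pos: [433.3, 315.7, 256.3]
tool_rot: [-3.14, -0.004, -2.966]
force: [-0.0, -1.1, -1.7]
width: 23.6
gripper_force: 60.5
```

```bash
python3 pr.py; python3 -c "
from h import *
a=np.radians(10); p=np.array([567,-335.7])-75*np.array([np.cos(a),np.sin(a)]); print(p); plan([*p,200],190); plan([450,60,220],190)"
```

```text
14.6 [433.3 315.7 256.3] [-0.  -1.1 -1.7] tcp stand -101.9 -4.6
bar 32 x -1.1 z 163.6 y -60.0 57.7
prong -27 46 -30.0 top-sad 159.1
prong 27 40 23.3 top-sad 159.6
[ 493.13941852 -348.72361333]
shift cm [  5.7  -66.56   5.89] turn 0.1
shift cm [  2.79 -25.56   3.91] turn 0.1
```

Emit:
arm_command(series=[0,0.1,-1,0,0,0,0.3,-3,0,0,0,0.5,-6,0,0,0,0.9,-10,0,0,0,1.2,-14,0,0])

```text
clock: 15.07
eef_pos: [449.2, 175.1, 257.6]
tool_rot: [-3.141, 0.002, -2.966]
force: [1.5, -0.0, -1.7]
width: 23.6
gripper_force: 60.6
```

Emit:
arm_command(series=[0,0.3,-4,0,0,0,0.7,-8,0,0,0,1,-12,0,0,0,1.4,-16,0,0,0,1.7,-20,0,0])

```text
clock: 15.48
eef_pos: [466.7, -26.3, 257.9]
tool_rot: [-3.141, 0.001, -2.968]
force: [0.3, -0.3, -2.7]
width: 23.2
gripper_force: 60.6
```

Emit:
arm_command(series=[0,0.3,-4,0,0,0,0.7,-8,0,0,0,1,-12,0,0,0,1.4,-16,0,0,0,1.7,-20,0,0])

```text
clock: 15.9
eef_pos: [484.1, -226.4, 257.8]
tool_rot: [-3.14, 0.001, -2.968]
force: [1.2, 0.4, -3.2]
width: 23.4
gripper_force: 60.6
```

Emit:
arm_command(series=[0,0.3,-4,1,0,0,0.6,-7.5,2.5,0,0,0.9,-10.5,4,0,0,1,-12,5,0,0,1.1,-12.6,5.5,0])

```text
clock: 16.32
eef_pos: [493.7, -353.8, 200.9]
tool_rot: [-3.14, -0.002, -2.972]
force: [0.5, -1.1, -0.7]
width: 23.3
gripper_force: 60.5
```

```bash
cat > rs.py <<'E'
from h import *
s=monitor.read_state();e=s["eef_pos"]
a=np.radians(10);so=np.array([567,-335.7]);u=np.array([np.cos(a),np.sin(a)]);v=np.array([-u[1],u[0]])
print(s["clock"],e.round(1),np.degrees(s["tool_rot"]).round(2),s["force"].round(1),"tcp rest",((e[:2]-so)@u).round(1),((e[:2]-so)@v).round(1))
im,d,m=grab("side"); P=cloud(d,m); r=P[...,:2]-so; lx=r@u; ly=r@v; Z=P[...,2]; t=((e[:2]-so)@u)
k=(abs(lx-t)<25)&(abs(ly)<25)&(Z>e[2]-24)&(Z<e[2]-12)&(lx<-30); f=P[k]
if k.sum()>5: print("flange",k.sum(),"x",(lx[k].min()-t).round(1),(lx[k].max()-t).round(1),"y",ly[k].min().round(1),ly[k].max().round(1),"z",Z[k].min().round(1))
k=(abs(lx-t)<8)&(abs(ly)<15)&(Z<e[2]-30)&(Z>e[2]-58)
if k.any(): print("shank",k.sum(),"x",np.median(lx[k]-t).round(1),"y",np.median(ly[k]).round(1))
k=(lx>-18)&(lx<60)&(abs(ly)<30)&(Z>115)&(Z<140); hi=k&(Z>126); print("tines",hi.sum(),"y",np.percentile(ly[hi],[2,98]).round(1),"ztop",np.percentile(Z[k],95).round(1))
p=ly[hi]; print("hist",np.histogram(p,np.arange(-28,29,4))[0])
E
python3 rs.py; python3 -c "
from h import *
plan([493.1,-348.7,157],190)"
```

```text
16.3167 [ 493.7 -353.8  200.9] [-1.7989e+02 -1.2000e-01 -1.7031e+02] [ 0.5 -1.1 -0.7] tcp rest -75.4 -5.1
flange 213 x -18.0 15.6 y -24.3 1.1 z 179.6
shank 78 x -2.4 y -10.2
tines 978 y [-23.3  13.6] ztop 129.9
hist [  4 205 152 136  17   0   0 101 157 140  66   0   0   0]
shift cm [-0.02  0.4   4.35] turn -0.3
```

Emit:
arm_command(series=[0,0,0,1,0,0,0,0,2.4,0,0,0,0,3.8,0,0,0,0,4.3,0,0,0,0,4.3,0])

```text
clock: 16.78
eef_pos: [495.5, -346.7, 158.4]
tool_rot: [3.139, -0.001, -2.965]
force: [-0.3, -0.0, -1.4]
width: 23.5
gripper_force: 60.6
```

```bash
python3 rs.py
```

```text
16.7833 [ 495.5 -346.7  158.4] [ 1.7986e+02 -7.0000e-02 -1.6987e+02] [-0.3 -0.  -1.4] tcp rest -72.3 1.6
flange 187 x -17.8 15.1 y -17.4 8.4 z 137.8
shank 68 x -2.1 y -3.3
tines 973 y [-23.4  13.7] ztop 129.9
hist [  7 190 158 140  12   0   0  99 154 144  69   0   0   0]
```

Emit:
arm_command(series=[0,0,-0.2,0,0,0,0,-0.3,0,0,0,0,-0.4,0,0,0,0,-0.4,0,0,0,0,-0.4,0,0])

```text
clock: 17.25
eef_pos: [496.5, -353.2, 159.7]
tool_rot: [-3.141, 0.001, -2.967]
force: [0.1, -0.2, -1.2]
width: 23.2
gripper_force: 60.6
```

```bash
python3 rs.py
```

```text
17.25 [ 496.5 -353.2  159.7] [-1.7997e+02  3.0000e-02 -1.7002e+02] [ 0.1 -0.2 -1.2] tcp rest -72.4 -5.0
flange 185 x -18.0 14.1 y -24.5 0.6 z 138.6
shank 67 x -2.2 y -10.3
tines 982 y [-23.5  13.6] ztop 129.9
hist [  8 203 161 135  16   0   0  91 159 143  66   0   0   0]
```

Emit:
arm_command(series=[0,0,0.2,0.1,0,0,-0.6,0.2,0.1,0,0,-1.4,0.2,0.1,0,0,-2.4,0.2,0.1,0,0,-3.4,0.2,0.1,0])

```text
clock: 17.72
eef_pos: [531.1, -344.7, 158.3]
tool_rot: [-3.142, 0.001, -2.967]
force: [0.7, -1.0, -1.5]
width: 23.6
gripper_force: 60.6
```

```bash
python3 rs.py
```

```text
17.7167 [ 531.1 -344.7  158.3] [-1.8000e+02  4.0000e-02 -1.6998e+02] [ 0.7 -1.  -1.5] tcp rest -36.9 -2.6
flange 160 x -17.7 6.5 y -21.4 5.2 z 137.1
shank 73 x -2.5 y -7.5
tines 966 y [-23.4  13.6] ztop 129.9
hist [  5 202 161 132  14   0   0 103 153 137  59   0   0   0]
```

Emit:
arm_command(series=[0,-0.7,-0.1,0,0,0,-1.6,-0.1,0,0,0,-2.5,-0.1,0,0,0,-3.4,-0.1,0,0,0,-3.9,-0.1,0,0])

```text
clock: 18.18
eef_pos: [569.9, -338.6, 158.2]
tool_rot: [3.142, 0.001, -2.966]
force: [-0.0, 0.2, -2.6]
width: 23.5
gripper_force: 60.6
```

```bash
python3 rs.py
```

```text
18.1833 [ 569.9 -338.6  158.2] [ 1.8000e+02  6.0000e-02 -1.6994e+02] [-0.   0.2 -2.6] tcp rest 2.4 -3.4
tines 760 y [-23.7  12.9] ztop 130.1
hist [  8 203 167 133  16   2   0  59  77  61  34   0   0   0]
```

Centred in the fork without contact. I lower it onto the tines.

Emit:
arm_command(series=[0,0,0,0.2,0,0,0,0,0.4,0,0,0,0,0.6,0,0,0,0,0.7,0,0,0,0,0.8,0])

```text
clock: 18.65
eef_pos: [567.5, -339.5, 150.1]
tool_rot: [3.141, -0.001, -2.968]
force: [0.6, -0.3, -2.5]
width: 23.4
gripper_force: 60.6
```

Emit:
arm_command(series=[0,0,0,0.05,0,0,0,0,0.1,0,0,0,0,0.1,0,0,0,0,0.1,0,0,0,0,0.1,0])

```text
clock: 19.07
eef_pos: [567.7, -339.5, 149.8]
tool_rot: [3.142, -0.0, -2.967]
force: [-3.8, 0.2, 4.6]
width: 23.4
gripper_force: 61.3
```

Emit:
arm_command(series=[40,0,0,0,0,60,0,0,0,0,80,0,0,0,0,100,0,0,0,0,100,0,0,0,0])

```text
clock: 19.48
eef_pos: [568.4, -339.3, 149.2]
tool_rot: [-3.141, 0.0, -2.967]
force: [0.2, 0.5, -0.9]
width: 80.9
gripper_force: 0.0
```

Emit:
arm_command(series=[100,0,0,0,0,100,0,0,-1,0,100,0,0,-3,0,100,0,0,-6,0,100,0,0,-10,0])

```text
clock: 19.9
eef_pos: [566.6, -338.3, 248.5]
tool_rot: [3.138, -0.004, -2.967]
force: [0.7, 0.5, -1.2]
width: 85.4
gripper_force: 0.0
```

Emit:
arm_command(series=[100,0,0,-4,0,100,1,0,-6,0,100,3,0,-8,0,100,6,0,-9,0,100,9,0,-9,0])

```text
clock: 20.32
eef_pos: [480.1, -355.8, 342.9]
tool_rot: [-3.137, 0.005, -2.966]
force: [-0.4, -0.6, -0.3]
width: 85.6
gripper_force: 0.0
```

```bash
python3 pr.py; python3 - <<'E'
from h import *
im,d,m=grab("side"); P=cloud(d,m); X,Y,Z=np.moveaxis(P,-1,0); hsv=cv2.cvtColor(im,cv2.COLOR_RGB2HSV)
a=np.radians(10);u=np.array([np.cos(a),np.sin(a)])
k=(abs(X-566)<40)&(abs(Y+340)<40)&(hsv[...,1]>120)&(Z>183)&(Z<205)
r=cv2.minAreaRect(P[k][:,:2].astype(np.float32)); print(r,P[k].mean(0)[2])
cv2.imwrite("pics/end.png",cv2.cvtColor(cv2.resize(im[70:470,170:490],(480,600),interpolation=2),cv2.COLOR_RGB2BGR))
E
```

```text
20.3167 [ 480.1 -355.8  342.9] [-0.4 -0.6 -0.3] tcp stand -172.5 -674.1
((566.1145629882812, -342.05023193359375), (27.174013137817383, 25.09657859802246), 8.233358383178711) 187.8813756253418
  return _methods._mean(a, axis=axis, dtype=dtype,
  ret = ret.dtype.type(ret / rcount)
Traceback (most recent call last):
  File "pr.py", line 6, in <module>
    k=(Z>150)&(Z<230)&(abs(ly)<60)&(abs(ly)>33)&(abs(lx)<35); print("bar",k.sum(),"x",np.median(lx[k]).round(1),"z",np.median(Z[k]).round(1),"y",ly[k].min().round(1),ly[k].max().round(1))
                                                                                                                                                 ~~~~~~~~~^^
ValueError: zero-size array to reduction operation minimum which has no identity
```

View pics/end.png

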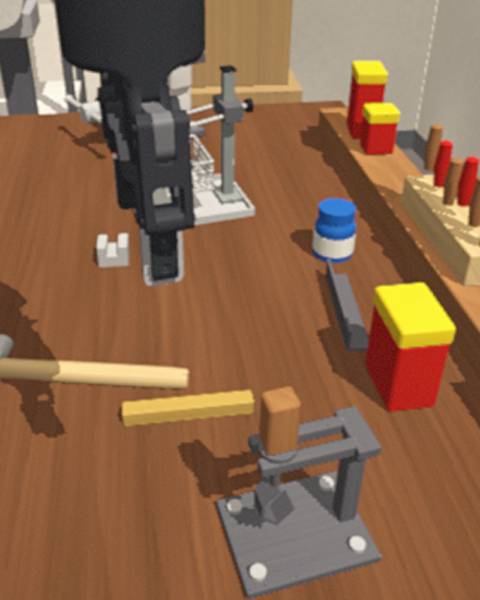

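The picture shows the hook hanging upright in its fork (280,420) and the bystanders in place; the arm hides most of the basket. I check the basket with the top camera, then hand in.

```bash
python3 - <<'E'
from h import *
im,d,m=grab("top"); P=cloud(d,m); r=P[...,:2]-[532.9,338]; a=np.radians(10)
lx=r@[np.cos(a),np.sin(a)]; ly=r@[-np.sin(a),np.cos(a)]; Z=P[...,2]
k=(Z>150)&(Z<180)&(abs(ly)<60)&(abs(ly)>33)&(abs(lx)<30); print("bar",k.sum(),np.median(lx[k]),np.median(Z[k]))
k=(Z>92)&(Z<115)&(abs(lx)<70)&(abs(ly)<90); print("rim",k.sum(),cv2.minAreaRect(np.c_[lx[k],ly[k]].astype(np.float32)))
hsv=cv2.cvtColor(im,cv2.COLOR_RGB2HSV); k=(hsv[...,1]>120)&(Z>75)&(Z<95)&(abs(lx)<45)&(abs(ly)<60); n=cv2.connectedComponentsWithStats(k.astype(np.uint8)); print("collar blobs",[int(x) for x in n[2][1:,4]])
ok=True
if ok: print(workorder.finish_job())
E
```

```text
bar 75 1.1350965430645328 166.77173859185382
rim 447 ((1.7676582336425781, 2.893768310546875), (85.51271057128906, 134.245361328125), 0.20313437283039093)
collar blobs [14, 34, 14, 87, 35]
the job is handed in; nothing more can be done
None
```

The basket hangs level and square by its bail across both prongs and the lifting hook is back upright in its rest; I handed the job in at about 20 s, but got no verdict back, and the last top view did not clearly separate the three collars.

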